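# Nest the steel pans with fanned handles

## Task

Nest the three steel pans: put the medium pan into the large one where that stands, and the small one into the medium one, each sitting level, fully down on the floor of the pan below. Fan the handles like a hand of cards so that each clears the one below: every handle about 45 degrees round from the handle beneath it, both turned the same way. Set the pans down gently without dropping them, do not push the large pan about, and leave the katoris and the colander where they are.

Things in the scene. Friction and masses are not known exactly. Their poses are not given: they have to be found in the camera images.
- pan_large: The largest and lowest of 3 plain steel pans: round open bowl, one straight level dark wooden handle. Loose, about 550 g. Outer radius 66 mm at the rim, 60 at the bottom, 42 mm high, wall 3, floor 4 mm. Origin: centre of its underside; +z up, +x along the handle. It stands in the open, the base of the nest.
- pan_medium: The middle one of 3 plain steel pans: round open bowl, one straight level dark wooden handle. Loose, about 260 g. Outer radius 54 mm at the rim, 48 at the bottom, 54 mm high, wall 3, floor 4 mm. Origin: centre of its underside; +z up, +x along the handle. Starts under the rack or in the open before it, exchanging places at random with the small pan.
- pan_small: The smallest but tallest of 3 plain steel pans: round open bowl, one straight level dark wooden handle. Loose, about 200 g. Outer radius 40 mm at the rim, 34 at the bottom, 66 mm high, wall 3, floor 4 mm. Origin: centre of its underside; +z up, +x along the handle. Starts in the other of those two places.
- pan_large_tip (a point): Centre of the end face of the large pan's handle, 140 mm from the bowl's axis, 40 mm above its underside. The handle is a bar 16 mm wide, 22 mm tall, its middle at this height (so its top is 9 mm above the rim); the wood begins 78 mm from the bowl's axis.
- pan_medium_tip (a point): Centre of the end face of the medium pan's handle, 130 mm from the bowl's axis, 52 mm above its underside. The handle is a bar 16 mm wide, 22 mm tall, its middle at this height (so its top is 9 mm above the rim); the wood begins 66 mm from the bowl's axis. Nested, each pan has 11 mm play sideways; a handle straight over the lower one would rest on it.
- pan_small_tip (a point): Centre of the end face of the small pan's handle, 130 mm from the bowl's axis, 64 mm above its underside. The handle is a bar 16 mm wide, 22 mm tall, its middle at this height (so its top is 9 mm above the rim); the wood begins 52 mm from the bowl's axis. Nested, each pan's underside lies 4 mm above that of the pan below.
- rack: Fixed steel wire grid on 4 legs (radius 5 mm, at its corners), open all round. Origin on the shelf below its middle. 170 mm deep (x), 300 wide (y); wires 126 to 134 mm above the shelf. Front = its -x: the pan under it has its handle that way (within 12 degrees), the end 25 to 45 mm beyond the front wire: too little for a vertical hand. Draw the pan out forwards before lifting it high.
- katori_lower: Bystander: the lower of two stacked steel katoris (small bowls), rim radius 45 mm, 40 mm high, the stack 44 mm high. Loose. Origin: centre of its underside.
- katori_upper: Bystander: the upper katori, standing in the lower, rim radius 37 mm, 40 mm high. Loose. Origin: centre of its underside.
- colander: Bystander: white plastic colander, rim radius 70 mm, 75 mm high. Loose. Origin: centre of its underside.

How it is judged:
At the end, for the whole second after the job is handed in: Medium in large, small in medium: underside 1 to 8 mm above that of the pan below, axes within 18 mm, level within 4 degrees; each handle some 20 to 70 degrees round from the one beneath, both turned the same way; the large pan level on the shelf within 40 mm of its start; all at rest (z of pan_medium in the frame of pan_large between 0.001 and 0.008 m and horizontal distance between pan_medium and pan_large below 0.018 m and angle between each of pan_medium, pan_small's own z axis and vertical below 0.07 rad and z of pan_small in the frame of pan_medium between 0.001 and 0.008 m and horizontal distance between pan_small and pan_medium below 0.018 m and ((x of pan_medium_tip in the frame of pan_large above 0.035 m and y of pan_medium_tip in the frame of pan_large above 0.042 m and x of pan_small_tip in the frame of pan_medium above 0.035 m and y of pan_small_tip in the frame of pan_medium above 0.042 m) or (x of pan_medium_tip in the frame of pan_large above 0.035 m and y of pan_medium_tip in the frame of pan_large below -0.042 m and x of pan_small_tip in the frame of pan_medium above 0.035 m and y of pan_small_tip in the frame of pan_medium below -0.042 m)) and distance of pan_large from where it was at the start of the episode below 0.04 m and angle between pan_large's own z axis and vertical below 0.05 rad and height (world z) of pan_large below 0.006 m and linear speed of each of pan_large, pan_medium, pan_small below 0.03 m/s); the robot touches nothing.
It fails at once if the medium pan is dropped or thrown (moves faster than 0.55 m/s while the gripper is not touching it) (linear speed of pan_medium above 0.55 m/s and contact force between the fingers and pan_medium below 0.05 N).
It fails at once if the small pan is dropped or thrown (moves faster than 0.55 m/s while the gripper is not touching it) (linear speed of pan_small above 0.55 m/s and contact force between the fingers and pan_small below 0.05 N).
It fails at once if the lower katori is moved by more than 20 mm (distance of katori_lower from where it was at the start of the episode above 0.02 m).
It fails at once if the upper katori is moved by more than 20 mm (distance of katori_upper from where it was at the start of the episode above 0.02 m).
It fails at once if the colander is moved by more than 20 mm (distance of colander from where it was at the start of the episode above 0.02 m).
It also fails if it takes over 64 s, if anything falls off the work surface, if the arm or the gripper's body presses on something with over 40 N, if the wrist force passes 120 N, or if a joint passes its speed limit or range.

## Robot

A 6-joint arm with a two-finger parallel gripper is mounted at the origin on the work surface. World frame = base frame: x ahead of the robot, y to its left, z up, the work surface at z = 0. Lengths are in m, angles in rad, forces in N, time in s.
With the tool pointing down it reaches from about 0.275 to 0.725 m from the base axis. Payload 15.9 kg.
Tool frame: the origin (TCP) lies at the very end of the fingers, on their centre line; the grasp point (between the pads) lies 19 mm behind it; z points along the fingers, y is the line along which they close (so a half turn about z gives the same grasp; the last joint's range is limited). The gripper opens to 85 mm and grips with 20 to 120 N. Pads are 22 mm wide; open, the fingers measure 114 mm over their backs; the gripper's body (76 mm by 85 mm) begins 54 mm behind the grasp point. The pads swing forward as they close: fully open they stand 13 mm farther back than shut.
Start: joints at [-1.106, 0.213, -0.034, 1.323, 0, 1.571], TCP at [0.224, -0.447, 0.198] pointing down, gripper open.
Joint ranges: [-2.98, 2.98], [-0.74, 1.72], [-1.14, 1.35], [-2.1, 2.04], [-1.57, 1.44], [-3.14, 3.14]. Speed limits (rad/s): [1.89, 1.89, 2.39, 2.57, 3.14, 3.14].

## Interface

Orientations are given as [roll, pitch, yaw] about the fixed x, y, z axes, in that order (R = Rz(yaw) Ry(pitch) Rx(roll)).
In Python, from rig import telemetry, vision, hand_in gives the robot as it stands.
- The arm moves only by the tool servo_tool, never from a script. Its argument "rows" is a list of rows, each an object of numbers: "tx", "ty", "tz": the shift along the tool's x, y, z in cm; "rx", "ry", "rz": the turn, a rotation vector about the tool's x, y, z in degrees; "jaw": the finger opening in cm, from 0 to 8.54. A call has 1 to 12 rows; each row shifts and turns the commanded pose from where the row before left it, along the tool's axes as they then stand; what a row does not reach is not made up. A row lasts 1/10 s, in which the tool goes at most 50 mm and 8.59 degrees, less where a joint would pass 70% of its speed; a pose out of reach is approached as far as the arm can. A call with a gripper value outside its range is refused whole. The fingers move at their own pace and stop on an object; "squeeze" is the grip in N (left out, the last holds). Time passes only in rows, so rows that do not move let the fingers close. It gives the time, the measured TCP pose, the force, the opening and the grip force at its end, in the units of the state.
- telemetry.observe(): the state, without advancing time (a new reading comes with each control period).
- vision.read_camera(name): name is "scene" or "top" or "wrist"; returns a dict with "frame" (480x640x3 uint8, red, green, blue), "depth" (480x640 float32, m along the optical axis (not along the pixel's ray), 0 where there is no reading), "K" (3x3 intrinsics, pixels), "R" (3x3) and "t" (3): a world point X has camera coordinates R X + t. Camera axes: x right, y down, z forward; pixel columns grow to the right and rows downward; lengths in m; the calibration is good to about 2 mm. A picture is of the moment at which its call begins.
- hand_in(): hands the job in; it is judged then, once.
The state is a dict: "time_s": time; "qpos": joint angles; "dq": joint speeds; "tau": joint torques, N m; "ee_pos": TCP position; "tool_rot": TCP orientation; "contact_force": force on the tool from outside, world axes, zero at the start; "ft_torque": the same for the moment, N m; "grip_width": finger opening in m; "grasp_force": force on a finger pad.
Only numpy, scipy, OpenCV 4.12 (cv2) and the standard library are available. Lean on these libraries where they do the work, as an engineer would, in place of code of your own. Each camera call takes 0.05 s, during which the arm holds its last target. There are 200 camera calls.

## Working session

There is one attempt and no reset: what is moved stays moved. The work goes in short steps, Python scripts to look and compute and a tool call to move; the robot and the scene stay as the last step left them, time stands still between calls to the robot, and variables do not carry over. Pictures are saved under pics/ and viewed, at most 10 in all, crops included, and the job is handed in when it is done.

Besides the shell and the picture viewer there is one more tool, called after "Call:" by a JSON object that holds its "op" and its "data", one argument or row to a line. servo_tool: Moves the arm, as the interface text tells. Its arguments: {"type":"object","properties":{"rows":{"type":"array"},"squeeze":{"type":"number"}},"required":["rows"]}

```bash
mkdir -p pics; ls
cat > h.py <<'E'
import numpy as np, cv2
from rig import telemetry, vision, hand_in
def cam(n):
    c=vision.read_camera(n); return c
def world(c):
    """per-pixel world points from depth"""
    K,R,t,d=c["K"],np.array(c["R"]),np.array(c["t"]),c["depth"]
    v,u=np.mgrid[0:d.shape[0],0:d.shape[1]]
    P=np.stack([(u-K[0][2])/K[0][0]*d,(v-K[1][2])/K[1][1]*d,d],-1)
    return (P-t)@R
def ray(c,u,v,z):
    K,R,t=c["K"],np.array(c["R"]),np.array(c["t"])
    o=-R.T@t; D=R.T@np.array([(u-K[0][2])/K[0][0],(v-K[1][2])/K[1][1],1.])
    return o+D*(z-o[2])/D[2]
E
python3 - <<'E'
from h import *
s=telemetry.observe(); print(s)
for n in("top","scene"):
    c=cam(n); cv2.imwrite(f"pics/{n}0.png",c["frame"][...,::-1]); print(n,np.round(-np.array(c["R"]).T@c["t"],3),np.round(c["R"],2).tolist())
    np.savez(f"{n}0.npz",**c)
E
```

```text
pics
{'time_s': 0.0, 'qpos': array([-1.10600633e+00,  2.13374058e-01, -3.50802716e-02,  1.32350089e+00,
       -1.89323627e-06,  1.57081192e+00]), 'dq': array([-0.00070729,  0.00106661,  0.00137655, -0.00037435,  0.0010463 ,
        0.00065034]), 'tau': array([ 2.21281643e-04, -6.86167145e+01,  4.87115049e+01,  1.79210101e-02,
       -6.76876334e-05,  5.36698417e-05]), 'ee_pos': array([ 0.22394166, -0.44660856,  0.19749884]), 'tool_rot': array([-3.14043376e+00,  1.91130347e-06,  4.64774408e-01]), 'contact_force': array([ 0.23447058,  0.52302453, -0.46661151]), 'ft_torque': array([ 0.00301302, -0.04694546, -0.0268693 ]), 'grasp_force': 0.0, 'grip_width': 0.0856339307537296}
top [ 0.327 -0.063  1.109] [[0.02, -1.0, -0.02], [-0.98, -0.02, -0.19], [0.19, 0.02, -0.98]]
scene [1.064 0.892 1.042] [[-0.86, 0.51, -0.01], [0.35, 0.57, -0.75], [-0.38, -0.65, -0.66]]
```

View pics/top0.png

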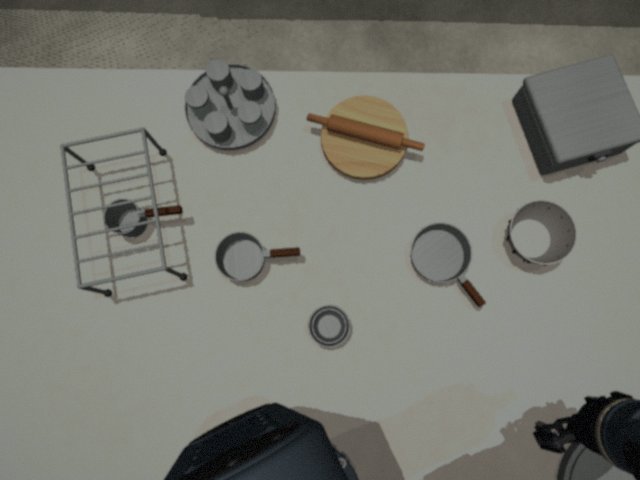

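View pics/scene0.png

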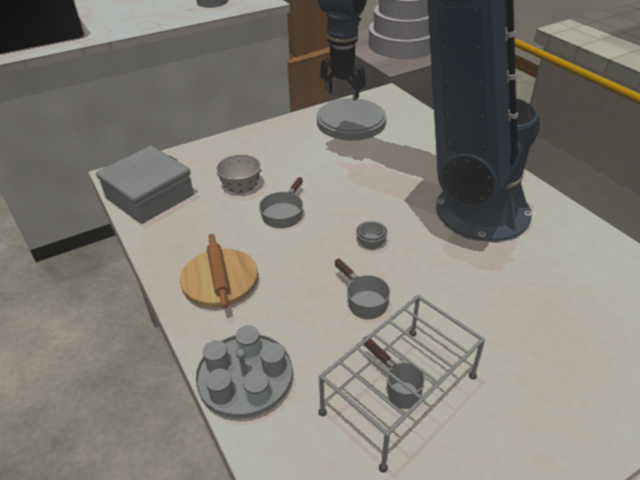

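Top view: large pan at about (440,253) with its handle to the lower right (472,292). Medium pan in the open at (241,257), handle to the right. Small pan under the rack at (127,217), handle out to the right (163,211). Katoris at (328,326), colander at (540,234).

```bash
cat >> h.py <<'E'
def handles(c,lo=(0,70,20),hi=(18,255,150),amin=60):
    hsv=cv2.cvtColor(c["frame"],cv2.COLOR_RGB2HSV)
    m=cv2.inRange(hsv,lo,hi); m=cv2.morphologyEx(m,cv2.MORPH_CLOSE,np.ones((3,3),np.uint8))
    n,l,st,ce=cv2.connectedComponentsWithStats(m)
    return [(l==i,ce[i],st[i]) for i in range(1,n) if st[i][4]>amin]
def axis(c,mask,ztop):
    v,u=np.nonzero(mask); P=np.array([ray(c,a,b,ztop) for a,b in zip(u,v)])[:,:2]
    m=P.mean(0); w,V=np.linalg.eigh(np.cov((P-m).T)); d=V[:,1]; s=(P-m)@d
    return m,d,np.percentile(s,[1,99])
def circ(P):
    A=np.c_[2*P,np.ones(len(P))]; x=np.linalg.lstsq(A,(P**2).sum(1),rcond=None)[0]
    return x[:2],np.sqrt(x[2]+x[:2]@x[:2])
E
python3 - <<'E'
from h import *
for n in("top","scene"):
    c=dict(np.load(f"{n}0.npz")); W=world(c)
    for mk,ce,st in handles(c):
        z=W[mk][:,2]; zt=np.percentile(z[c["depth"][mk]>0],80) if mk.any() else 0
        m,d,e=axis(c,mk,zt)
        print(n,"handle px",ce.round(),"area",st[4],"z80",round(zt,3),"mid",m.round(3),"dir",np.degrees(np.arctan2(d[1],d[0])).round(1),"ext",e.round(3))
    roi={"large":((440,253),.042,.066),"med":((241,257),.054,.054),"small":((127,217),.066,.040),"kat":((328,326),.044,.045),"col":((540,234),.075,.070)}
    if n=="top": cen={}
    for k,(px,h,r) in roi.items():
        if n=="top": cen[k]=ray(c,*px,h)[:2]
        q=cen[k]
        for it in range(4):
            D=np.linalg.norm(W[...,:2]-q,axis=-1)
            s=(c["depth"]>0)&(abs(W[...,2]-h)<.006)&(abs(D-r+.002)<(.025 if it<2 else .008))
            if s.sum()<20: break
            q,rr=circ(W[s][:,:2])
        print(n,k,q.round(4),"r",rr.round(4),"N",s.sum(),"z95",np.percentile(W[s][:,2],95).round(3) if s.any() else None); 
        if n=="top": cen[k]=q
    if n=="top":
        s=(c["depth"]>0)&(abs(W[...,2]-.134)<.012); v,u=np.nonzero(s&(np.arange(640)<200)); print("rack x",np.percentile(W[v,u,0],[1,99]),"y",np.percentile(W[v,u,1],[1,99]))
        print("rect",cv2.minAreaRect(W[v,u,:2].astype(np.float32)))
E
```

```text
top handle px [360. 143.] area 3049 z80 0.068 mid [ 0.763 -0.12 ] dir 77.5 ext [-0.126  0.118]
top handle px [169. 210.] area 156 z80 0.076 mid [0.6   0.285] dir 97.6 ext [-0.023  0.024]
top handle px [285. 252.] area 207 z80 0.063 mid [0.516 0.037] dir 95.5 ext [-0.029  0.029]
top handle px [473. 293.] area 216 z80 0.051 mid [ 0.44  -0.359] dir -142.7 ext [-0.028  0.028]
top large [ 0.5287 -0.2972] r 0.0641 N 354 z95 0.045
top med [0.5098 0.1338] r 0.0523 N 286 z95 0.058
top small [0.5892 0.3895] r 0.0387 N 214 z95 0.07
top kat [ 0.3663 -0.059 ] r 0.0412 N 213 z95 0.044
top col [ 0.5709 -0.5027] r 0.0676 N 429 z95 0.077
rack x [0.43017393 0.75648967] y [0.26773641 0.4988364 ]
rect ((0.5944309830665588, 0.38446712493896484), (0.31005215644836426, 0.1797727793455124), 13.564218521118164)
scene handle px [307.  53.] area 3888 z80 0.07 mid [-0.062 -1.188] dir 61.0 ext [-0.639  0.511]
scene handle px [526.  66.] area 300 z80 0.523 mid [0.098 0.114] dir 65.1 ext [-0.053  0.047]
scene handle px [220. 278.] area 1342 z80 0.07 mid [ 0.807 -0.08 ] dir 74.8 ext [-0.162  0.097]
scene handle px [343. 266.] area 87 z80 0.065 mid [0.52  0.041] dir 94.6 ext [-0.029  0.029]
scene handle px [378. 350.] area 149 z80 0.077 mid [0.602 0.311] dir 97.0 ext [-0.032  0.029]
scene large [ 0.5266 -0.2949] r 0.0638 N 239 z95 0.046
scene med [0.5079 0.1364] r 0.0522 N 281 z95 0.058
scene small [0.5878 0.3921] r 0.0384 N 233 z95 0.071
scene kat [ 0.3654 -0.0571] r 0.0413 N 133 z95 0.046
scene col [ 0.5684 -0.5008] r 0.0675 N 213 z95 0.078
```

Call:
{"op": "servo_tool", "data": {
  "rows": [
    {"tx": 3.5,"ty": -2.2,"jaw": 6},
    {"tx": 3.5,"ty": -2.2},
    {"tx": 3.5,"ty": -2.2},
    {"tx": 3.5,"ty": -2.2},
    {"tx": 3.5,"ty": -2.2},
    {"tx": 3.5,"ty": -2.2},
    {"tx": 3.5,"ty": -2.2},
    {"tx": 3.5,"ty": -2.2},
    {"tx": 3.5,"ty": -2.2},
    {"tx": 3.5,"ty": -2.2},
    {"tx": 3.5,"ty": -2.2},
    {"tx": 3.5,"ty": -2.2}
  ]
}}

```text
schema error: expected keys tx, ty, tz, rx, ry, rz, jaw
```

Call:
{"op": "servo_tool", "data": {
  "rows": [
    {"tx": 3.2,"ty": -2.3},
    {"tx": 3.2,"ty": -2.3},
    {"rz": -7.6},
    {"rz": -7.6},
    {"rz": -7.6},
    {"rz": -7.6},
    {"rz": -7.6},
    {"rz": -7.6},
    {"rz": -7.6},
    {"rz": -7.6},
    {"rz": -7.6},
    {"rz": 0}
  ]
}}

```text
schema error: expected keys tx, ty, tz, rx, ry, rz, jaw
```

```bash
cat >> h.py <<'E'
from scipy.spatial.transform import Rotation as Ro
def go(pos=None,rpy=None):
    """remaining shift (cm, current tool axes; and in target axes) and turn (deg) to a target"""
    s=telemetry.observe(); R=Ro.from_euler("xyz",s["tool_rot"]); d=np.array(pos if pos is not None else s["ee_pos"])-s["ee_pos"]
    T=Ro.from_euler("xyz",rpy,degrees=True) if rpy is not None else R
    print("t",round(s["time_s"],1),"at",s["ee_pos"].round(4),np.degrees(s["tool_rot"]).round(1),"q",np.degrees(s["qpos"]).round(0),"w",round(s["grip_width"],4),"gf",round(s["grasp_force"],1),"F",s["contact_force"].round(1))
    print("shift now-axes cm",(R.inv().apply(d)*100).round(2),"target-axes",(T.inv().apply(d)*100).round(2),"turn deg",np.degrees((R.inv()*T).as_rotvec()).round(1))
E
python3 - <<'E'
from h import *
go((.5173,.0474,.19),(180,0,95.4))
c=cam("wrist"); cv2.imwrite("pics/w1.png",c["frame"][...,::-1])
for mk,ce,st in handles(c):
    W=world(c); zt=np.percentile(W[mk][:,2],60); m,d,e=axis(c,mk,.063); print(ce.round(),st,zt.round(3),m.round(4),np.degrees(np.arctan2(d[1],d[0])).round(1),e.round(3))
E
```

```text
t 0.1 at [ 0.224  -0.4466  0.1976] [-179.9   -0.    26.6] q [-63.  12.  -2.  76.   0.  90.] w 0.0853 gf 0.0 F [-1.  -0.  -0.3]
shift now-axes cm [ 48.37 -31.02   0.79] target-axes [46.42 33.85  0.76] turn deg [ -0.1  -0.  -68.8]
[563. 471.] [544 452  37  28 503] -0.447 [ 0.0882 -0.7857] 64.9 [-0.018  0.016]
```

All seven keys are needed in every row.

Call:
{"op": "servo_tool", "data": {
  "rows": [
    {"tx": 3.5,"ty": -2.2,"tz": 0,"rx": 0,"ry": 0,"rz": 0,"jaw": 6},
    {"tx": 3.5,"ty": -2.2,"tz": 0,"rx": 0,"ry": 0,"rz": 0,"jaw": 6},
    {"tx": 3.5,"ty": -2.2,"tz": 0,"rx": 0,"ry": 0,"rz": 0,"jaw": 6},
    {"tx": 3.5,"ty": -2.2,"tz": 0,"rx": 0,"ry": 0,"rz": 0,"jaw": 6},
    {"tx": 3.5,"ty": -2.2,"tz": 0,"rx": 0,"ry": 0,"rz": 0,"jaw": 6},
    {"tx": 3.5,"ty": -2.2,"tz": 0,"rx": 0,"ry": 0,"rz": 0,"jaw": 6},
    {"tx": 3.5,"ty": -2.2,"tz": 0,"rx": 0,"ry": 0,"rz": 0,"jaw": 6},
    {"tx": 3.5,"ty": -2.2,"tz": 0,"rx": 0,"ry": 0,"rz": 0,"jaw": 6},
    {"tx": 3.5,"ty": -2.2,"tz": 0,"rx": 0,"ry": 0,"rz": 0,"jaw": 6},
    {"tx": 3.5,"ty": -2.2,"tz": 0,"rx": 0,"ry": 0,"rz": 0,"jaw": 6},
    {"tx": 3.5,"ty": -2.2,"tz": 0,"rx": 0,"ry": 0,"rz": 0,"jaw": 6},
    {"tx": 3.5,"ty": -2.2,"tz": 0,"rx": 0,"ry": 0,"rz": 0,"jaw": 6}
  ]
}}

```text
time_s: 1.35
ee_pos: [0.4817, -0.021, 0.1979]
tool_rot: [3.142, 0.0, 0.465]
contact_force: [0.5, -0.6, 0.6]
grip_width: 0.0602
grasp_force: 0.0
```

Call:
{"op": "servo_tool", "data": {
  "rows": [
    {"tx": 3.2,"ty": -2.3,"tz": 0,"rx": 0,"ry": 0,"rz": 0,"jaw": 6},
    {"tx": 3.2,"ty": -2.3,"tz": 0,"rx": 0,"ry": 0,"rz": 0,"jaw": 6},
    {"tx": 0,"ty": 0,"tz": 0,"rx": 0,"ry": 0,"rz": -7.6,"jaw": 6},
    {"tx": 0,"ty": 0,"tz": 0,"rx": 0,"ry": 0,"rz": -7.6,"jaw": 6},
    {"tx": 0,"ty": 0,"tz": 0,"rx": 0,"ry": 0,"rz": -7.6,"jaw": 6},
    {"tx": 0,"ty": 0,"tz": 0,"rx": 0,"ry": 0,"rz": -7.6,"jaw": 6},
    {"tx": 0,"ty": 0,"tz": 0,"rx": 0,"ry": 0,"rz": -7.6,"jaw": 6},
    {"tx": 0,"ty": 0,"tz": 0,"rx": 0,"ry": 0,"rz": -7.6,"jaw": 6},
    {"tx": 0,"ty": 0,"tz": 0,"rx": 0,"ry": 0,"rz": -7.6,"jaw": 6},
    {"tx": 0,"ty": 0,"tz": 0,"rx": 0,"ry": 0,"rz": -7.6,"jaw": 6},
    {"tx": 0,"ty": 0,"tz": 0,"rx": 0,"ry": 0,"rz": -7.6,"jaw": 6},
    {"tx": 0,"ty": 0,"tz": 0,"rx": 0,"ry": 0,"rz": 0,"jaw": 6}
  ]
}}

```text
time_s: 2.55
ee_pos: [0.5177, 0.0471, 0.1978]
tool_rot: [-3.141, 0.0, 1.661]
contact_force: [-0.5, -0.3, -0.8]
grip_width: 0.0604
grasp_force: 0.0
```

Run:
```python
from h import *
go((.5173,.0474,.19),(180,0,95.4))
c=cam("wrist"); cv2.imwrite("pics/w1.png",c["frame"][...,::-1])
for mk,ce,st in handles(c):
    W=world(c); zt=np.percentile(W[mk][:,2],60); m,d,e=axis(c,mk,.063); print(ce.round(),st,zt.round(3),m.round(4),np.degrees(np.arctan2(d[1],d[0])).round(1),e.round(3))
```

```text
t 2.5 at [0.5177 0.0471 0.1978] [-180.     0.    95.2] q [ 5. 15.  1. 77. -0. 90.] w 0.0604 gf 0.0 F [-0.5 -0.3 -0.8]
shift now-axes cm [ 0.03 -0.03  0.78] target-axes [ 0.03 -0.03  0.78] turn deg [-0.   0.  -0.2]
[324. 219.] [ 315  183   19   73 1323] 0.063 [0.5177 0.0395] 95.7 [-0.032  0.029]
[584. 342.] [ 486  299  154  107 7574] 0.047 [ 0.7651 -0.0553] 161.7 [-0.069  0.076]
[562. 428.] [555 418  15  23 131] 0.063 [ 0.7693 -0.1508] 131.4 [-0.016  0.013]
[492. 432.] [483 424  19  22 178] 0.034 [ 0.7024 -0.1613] 129.1 [-0.015  0.012]
[532. 476.] [527 471  13   9  63] 0.055 [ 0.755  -0.2133] 146.0 [-0.007  0.005]
```

Call:
{"op": "servo_tool", "data": {
  "rows": [
    {"tx": 0,"ty": 0,"tz": 4,"rx": 0,"ry": 0,"rz": -0.4,"jaw": 6},
    {"tx": 0,"ty": 0,"tz": 4,"rx": 0,"ry": 0,"rz": 0,"jaw": 6},
    {"tx": 0,"ty": 0,"tz": 4,"rx": 0,"ry": 0,"rz": 0,"jaw": 6},
    {"tx": 0,"ty": 0,"tz": 3,"rx": 0,"ry": 0,"rz": 0,"jaw": 6},
    {"tx": 0,"ty": 0,"tz": 1.1,"rx": 0,"ry": 0,"rz": 0,"jaw": 6},
    {"tx": 0,"ty": 0,"tz": 0,"rx": 0,"ry": 0,"rz": 0,"jaw": 6},
    {"tx": 0,"ty": 0,"tz": 0,"rx": 0,"ry": 0,"rz": 0,"jaw": 1},
    {"tx": 0,"ty": 0,"tz": 0,"rx": 0,"ry": 0,"rz": 0,"jaw": 1},
    {"tx": 0,"ty": 0,"tz": 0,"rx": 0,"ry": 0,"rz": 0,"jaw": 1},
    {"tx": 0,"ty": 0,"tz": 0,"rx": 0,"ry": 0,"rz": 0,"jaw": 1},
    {"tx": 0,"ty": 0,"tz": 0,"rx": 0,"ry": 0,"rz": 0,"jaw": 1},
    {"tx": 0,"ty": 0,"tz": 0,"rx": 0,"ry": 0,"rz": 0,"jaw": 1}
  ],
  "squeeze": 100
}}

```text
time_s: 3.8
ee_pos: [0.5179, 0.0471, 0.0371]
tool_rot: [3.141, 0.0, 1.666]
contact_force: [-0.6, -0.7, 0.3]
grip_width: 0.0099
grasp_force: 0.0
```

Call:
{"op": "servo_tool", "data": {
  "rows": [
    {"tx": 0,"ty": 0,"tz": 0,"rx": 0,"ry": 0,"rz": 0,"jaw": 1},
    {"tx": 0,"ty": 0,"tz": 0,"rx": 0,"ry": 0,"rz": 0,"jaw": 1},
    {"tx": 0,"ty": 0,"tz": -1,"rx": 0,"ry": 0,"rz": 0,"jaw": 1},
    {"tx": 0,"ty": 0,"tz": -2,"rx": 0,"ry": 0,"rz": 0,"jaw": 1},
    {"tx": 0,"ty": 0,"tz": -2,"rx": 0,"ry": 0,"rz": 0,"jaw": 1},
    {"tx": 0,"ty": 0,"tz": -2,"rx": 0,"ry": 0,"rz": 0,"jaw": 1},
    {"tx": 0,"ty": 0,"tz": -2,"rx": 0,"ry": 0,"rz": 0,"jaw": 1},
    {"tx": 0,"ty": 0,"tz": -1,"rx": 0,"ry": 0,"rz": 0,"jaw": 1},
    {"tx": 0,"ty": 0,"tz": 0,"rx": 0,"ry": 0,"rz": 0,"jaw": 1}
  ]
}}

```text
time_s: 4.7
ee_pos: [0.5186, 0.0472, 0.1384]
tool_rot: [3.139, 0.0, 1.666]
contact_force: [-0.2, 0.6, 0.3]
grip_width: 0.0101
grasp_force: 0.0
```

Run:
```python
from h import *
go()
c=cam("scene"); cv2.imwrite("pics/s1.png",c["frame"][200:400,200:500,::-1])
W=world(c); q=np.array([.509,.135])
s=(c["depth"]>0)&(np.linalg.norm(W[...,:2]-q,axis=-1)<.07)&(W[...,2]>.14)
P=W[s]; print(s.sum(), np.percentile(P[:,2],[1,50,95]))
r=P[np.abs(np.linalg.norm(P[:,:2]-q,axis=1)-.0525)<.008]; 
print(circ(r[:,:2]))
for lo,hi in((-.07,-.03),(-.03,0),(0,.03),(.03,.07)):
    k=(P[:,1]-q[1]>lo)&(P[:,1]-q[1]<hi); print(lo,k.sum(),np.percentile(P[k][:,2],97) if k.sum() else None)
```

```text
t 4.7 at [0.5186 0.0472 0.1384] [179.9   0.   95.4] q [ 5. 16. -6. 68.  0. 90.] w 0.0101 gf 0.0 F [-0.2  0.6  0.3]
shift now-axes cm [0. 0. 0.] target-axes [0. 0. 0.] turn deg [0. 0. 0.]
7487 [0.3050494  0.57964965 0.68812304]
(array([0.50956242, 0.13237438]), np.float64(0.050248203493566526))
-0.07 4646 0.6941475410104566
-0.03 2841 0.686977803602529
0 0 None
0.03 0 None
```

Run:
```python
from h import *
c=cam("wrist"); d=c["frame"]; e=cam("scene")["frame"][200:440,200:520]
cv2.imwrite("pics/w2.png",np.vstack([d[...,::-1],np.hstack([e,np.zeros_like(e)])[...,::-1]])[:,:640][:600] if 0 else np.hstack([cv2.resize(d,(427,320)),cv2.resize(e,(373,320))])[...,::-1])
W=world(c)
for mk,ce,st in handles(c):
    m,dd,ee=axis(c,mk,.063); print(ce.round(),st,np.percentile(W[mk][:,2],60).round(3),m.round(4),np.degrees(np.arctan2(dd[1],dd[0])).round(1),ee.round(3))
```

```text
[323. 240.] [ 312  197   23   88 1915] 0.063 [0.5176 0.0398] 95.4 [-0.031  0.029]
[574. 353.] [ 519  330  121   71 2206] 0.027 [ 0.7113 -0.0305] -146.1 [-0.046  0.04 ]
[626. 411.] [ 599  367   41   78 1548] 0.042 [ 0.7662 -0.077 ] 103.2 [-0.03   0.035]
```

View pics/w2.png

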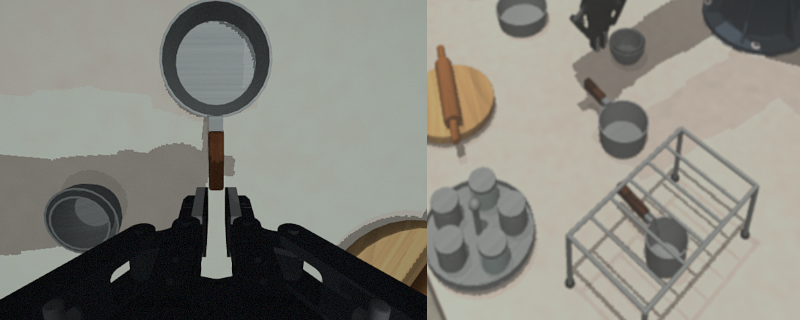

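Run:
```python
from h import *
s=telemetry.observe(); R0=Ro.from_euler("xyz",s["tool_rot"])
for n in("wrist","scene"):
    c=cam(n); K,R,t=np.array(c["K"]),np.array(c["R"]),np.array(c["t"])
    print(n,"campos in tool",(R0.inv().apply(-R.T@t-s["ee_pos"])).round(3))
    for o in((0,0,0),(0,0,-.019),(0,0,-.073)):
        p=K@(R@(s["ee_pos"]+R0.apply(o))+t); print(o,(p[:2]/p[2]).round(0))
    W=world(c); T=R0.inv().apply((W-s["ee_pos"]).reshape(-1,3)).reshape(W.shape)
    k=(c["depth"]>0)&(np.abs(T[...,0])<.1)&(np.abs(T[...,1])<.1)&(T[...,2]>-.1)&(T[...,2]<.05)
    P=T[k]; print(k.sum(),"z max",np.percentile(P[:,2],[50,99,99.9]) if k.any() else "")
    Q=P[P[:,2]>np.percentile(P[:,2],99.5)-.015]; print("tip region x",np.percentile(Q[:,0],[2,50,98]).round(3),"y",np.percentile(Q[:,1],[2,50,98]).round(3))
```

```text
wrist campos in tool [ 0.072 -0.001 -0.176]
(0, 0, 0) [326. 272.]
(0, 0, -0.019) [326. 288.]
(0, 0, -0.073) [327. 362.]
23400 z max [-0.08844676 -0.03999398 -0.03466538]
tip region x [-0.008  0.008  0.012] y [-0.018 -0.006  0.017]
scene campos in tool [ 0.79   0.623 -0.907]
(0, 0, 0) [346. 246.]
(0, 0, -0.019) [346. 240.]
(0, 0, -0.073) [346. 223.]
392 z max [-0.07991878 -0.03433819 -0.03342799]
tip region x [-0.003  0.008  0.013] y [-0.019  0.002  0.016]
```

The fingers closed empty. Depth in both views puts the fingertips about 35 mm short of the reported TCP, so they closed above the handle (top at 63 mm). I'll go lower, still clear of the shelf even at the reported TCP.

Call:
{"op": "servo_tool", "data": {
  "rows": [
    {"tx": 0,"ty": 0,"tz": 0,"rx": 0,"ry": 0,"rz": 0,"jaw": 6},
    {"tx": 0,"ty": 0,"tz": 0,"rx": 0,"ry": 0,"rz": 0,"jaw": 6},
    {"tx": 0,"ty": 0,"tz": 0,"rx": 0,"ry": 0,"rz": 0,"jaw": 6},
    {"tx": 0,"ty": 0,"tz": 3,"rx": 0,"ry": 0,"rz": 0,"jaw": 6},
    {"tx": 0,"ty": 0,"tz": 3,"rx": 0,"ry": 0,"rz": 0,"jaw": 6},
    {"tx": 0,"ty": 0,"tz": 3,"rx": 0,"ry": 0,"rz": 0,"jaw": 6},
    {"tx": 0,"ty": 0,"tz": 2,"rx": 0,"ry": 0,"rz": 0,"jaw": 6},
    {"tx": 0,"ty": 0,"tz": 1,"rx": 0,"ry": 0,"rz": 0,"jaw": 6},
    {"tx": 0,"ty": 0,"tz": 0.8,"rx": 0,"ry": 0,"rz": 0,"jaw": 6},
    {"tx": 0,"ty": 0,"tz": 0,"rx": 0,"ry": 0,"rz": 0,"jaw": 6}
  ]
}}

```text
time_s: 5.95
ee_pos: [0.5177, 0.0471, 0.0087]
tool_rot: [-3.141, -0.0, 1.666]
contact_force: [0.1, -0.1, 0.6]
grip_width: 0.0601
grasp_force: 0.0
```

Call:
{"op": "servo_tool", "data": {
  "rows": [
    {"tx": 0,"ty": 0,"tz": 0,"rx": 0,"ry": 0,"rz": 0,"jaw": 0.5},
    {"tx": 0,"ty": 0,"tz": 0,"rx": 0,"ry": 0,"rz": 0,"jaw": 0.5},
    {"tx": 0,"ty": 0,"tz": 0,"rx": 0,"ry": 0,"rz": 0,"jaw": 0.5},
    {"tx": 0,"ty": 0,"tz": 0,"rx": 0,"ry": 0,"rz": 0,"jaw": 0.5},
    {"tx": 0,"ty": 0,"tz": 0,"rx": 0,"ry": 0,"rz": 0,"jaw": 0.5},
    {"tx": 0,"ty": 0,"tz": 0,"rx": 0,"ry": 0,"rz": 0,"jaw": 0.5},
    {"tx": 0,"ty": 0,"tz": 0,"rx": 0,"ry": 0,"rz": 0,"jaw": 0.5},
    {"tx": 0,"ty": 0,"tz": 0,"rx": 0,"ry": 0,"rz": 0,"jaw": 0.5}
  ],
  "squeeze": 100
}}

```text
time_s: 6.75
ee_pos: [0.5183, 0.0471, 0.0098]
tool_rot: [3.14, 0.0, 1.666]
contact_force: [-1.6, -1.6, 8.7]
grip_width: 0.0137
grasp_force: 97.6
```

Gripped at 98 N. Lifting.

Call:
{"op": "servo_tool", "data": {
  "rows": [
    {"tx": 0,"ty": 0,"tz": -0.5,"rx": 0,"ry": 0,"rz": 0,"jaw": 0.5},
    {"tx": 0,"ty": 0,"tz": -1,"rx": 0,"ry": 0,"rz": 0,"jaw": 0.5},
    {"tx": 0,"ty": 0,"tz": -2,"rx": 0,"ry": 0,"rz": 0,"jaw": 0.5},
    {"tx": 0,"ty": 0,"tz": -2,"rx": 0,"ry": 0,"rz": 0,"jaw": 0.5},
    {"tx": 0,"ty": 0,"tz": -2,"rx": 0,"ry": 0,"rz": 0,"jaw": 0.5},
    {"tx": 0,"ty": 0,"tz": -2,"rx": 0,"ry": 0,"rz": 0,"jaw": 0.5},
    {"tx": 0,"ty": 0,"tz": -1,"rx": 0,"ry": 0,"rz": 0,"jaw": 0.5},
    {"tx": 0,"ty": 0,"tz": 0,"rx": 0,"ry": 0,"rz": 0,"jaw": 0.5}
  ]
}}

```text
time_s: 7.55
ee_pos: [0.5187, 0.0472, 0.1154]
tool_rot: [3.139, 0.0, 1.666]
contact_force: [0.4, -0.5, -3.4]
grip_width: 0.0137
grasp_force: 97.9
```

```bash
cat >> h.py <<'E'
def pan(c,q,r,zmin,zmax):
    """rim plane + centre of a pan near q: highest points per sector on ring radius r"""
    W=world(c); D=np.linalg.norm(W[...,:2]-q,axis=-1)
    s=(c["depth"]>0)&(W[...,2]>zmin)&(W[...,2]<zmax)&(D<r+.012)&(D>r-.014)
    P=W[s]; a=np.arctan2(P[:,1]-q[1],P[:,0]-q[0]); out=[]
    for k in np.arange(-180,180,12):
        m=(np.degrees(a)>=k)&(np.degrees(a)<k+12)
        if m.sum()>3: z=np.percentile(P[m][:,2],90); out.append(np.r_[P[m][np.abs(P[m][:,2]-z)<.004].mean(0)])
    O=np.array(out); A=np.c_[O[:,:2]-q,np.ones(len(O))]
    for _ in range(3):
        co=np.linalg.lstsq(A,O[:,2],rcond=None)[0]; e=O[:,2]-A@co; g=abs(e)<max(.004,np.std(e)*1.5); O,A=O[g],A[g]
    ce,rr=circ(O[:,:2]); print("rim centre",ce.round(4),"r",rr.round(4),"z",co[2].round(4),"slope deg xy",np.degrees(co[:2]).round(1),"n",len(O))
    return ce,co
E
python3 - <<'E'
from h import *
go()
for n in("top","scene"): pan(cam(n),np.array([.509,.135]),.0525,.10,.19)
c=cam("wrist"); cv2.imwrite("pics/w3.png",c["frame"][...,::-1])
E
```

```text
t 7.5 at [0.5187 0.0472 0.1154] [179.9   0.   95.4] q [ 5. 16. -9. 65. -0. 90.] w 0.0137 gf 97.9 F [ 0.4 -0.5 -3.4]
shift now-axes cm [0. 0. 0.] target-axes [0. 0. 0.] turn deg [0. 0. 0.]Traceback (most recent call last):
  File "<stdin>", line 3, in <module>
  File "h.py", line 42, in pan
    O=np.array(out); A=np.c_[O[:,:2]-q,np.ones(len(O))]
                             ~^^^^^^
IndexError: too many indices for array: array is 1-dimensional, but 2 were indexed
```

Run:
```python
from h import *
c=cam("wrist"); cv2.imwrite("pics/w3.png",c["frame"][...,::-1]); s=cam("scene"); 
for k in(s,c):
  for q in ([.509,.135],):
    try: pan(k,np.array(q),.0525,.10,.19)
    except Exception as e:
        W=world(k); m=(k["depth"]>0)&(np.linalg.norm(W[...,:2]-q,axis=-1)<.07); print(m.sum(),np.percentile(W[m][:,2],[5,30,50,70,95]).round(3))
```

```text
rim centre [0.5077 0.1366] r 0.0517 z 0.1557 slope deg xy [0.7 0.1] n 28
rim centre [0.5089 0.1326] r 0.051 z 0.1553 slope deg xy [ 0.3 -4.2] n 20
```

View pics/w3.png

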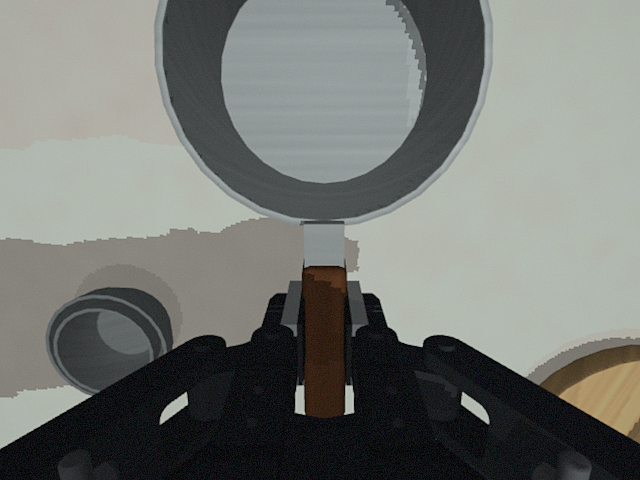

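The wrist view shows the handle held squarely (323,340), with the pan rim spanning 160–490 px and level. Carrying it over the large pan.

Call:
{"op": "servo_tool", "data": {
  "rows": [
    {"tx": -2,"ty": -0.2,"tz": 0,"rx": 0,"ry": 0,"rz": 0,"jaw": 0.5},
    {"tx": -3,"ty": -0.3,"tz": 0,"rx": 0,"ry": 0,"rz": 0,"jaw": 0.5},
    {"tx": -4,"ty": -0.4,"tz": 0,"rx": 0,"ry": 0,"rz": 0,"jaw": 0.5},
    {"tx": -4,"ty": -0.4,"tz": 0,"rx": 0,"ry": 0,"rz": 0,"jaw": 0.5},
    {"tx": -4,"ty": -0.4,"tz": 0,"rx": 0,"ry": 0,"rz": 0,"jaw": 0.5},
    {"tx": -4,"ty": -0.4,"tz": 0,"rx": 0,"ry": 0,"rz": 0,"jaw": 0.5},
    {"tx": -4,"ty": -0.4,"tz": 0,"rx": 0,"ry": 0,"rz": 0,"jaw": 0.5},
    {"tx": -4,"ty": -0.4,"tz": 0,"rx": 0,"ry": 0,"rz": 0,"jaw": 0.5},
    {"tx": -4,"ty": -0.4,"tz": 0,"rx": 0,"ry": 0,"rz": 0,"jaw": 0.5},
    {"tx": -4,"ty": -0.4,"tz": 0,"rx": 0,"ry": 0,"rz": 0,"jaw": 0.5},
    {"tx": -3.5,"ty": -0.35,"tz": 0,"rx": 0,"ry": 0,"rz": 0,"jaw": 0.5},
    {"tx": -2.4,"ty": -0.24,"tz": 0,"rx": 0,"ry": 0,"rz": 0,"jaw": 0.5}
  ]
}}

```text
time_s: 8.9
ee_pos: [0.5148, -0.3861, 0.1125]
tool_rot: [-3.14, -0.001, 1.664]
contact_force: [-0.1, 0.7, -2.4]
grip_width: 0.0138
grasp_force: 97.9
```

Call:
{"op": "servo_tool", "data": {
  "rows": [
    {"tx": 0,"ty": 0,"tz": 0,"rx": 0,"ry": 0,"rz": 4,"jaw": 0.5},
    {"tx": 0,"ty": 0,"tz": 0,"rx": 0,"ry": 0,"rz": 5,"jaw": 0.5},
    {"tx": 0,"ty": 0,"tz": 0,"rx": 0,"ry": 0,"rz": 5,"jaw": 0.5},
    {"tx": 0,"ty": 0,"tz": 0,"rx": 0,"ry": 0,"rz": 0,"jaw": 0.5},
    {"tx": 0,"ty": 0,"tz": 0,"rx": 0,"ry": 0,"rz": 0,"jaw": 0.5}
  ]
}}

```text
time_s: 9.4
ee_pos: [0.5154, -0.3838, 0.1132]
tool_rot: [-3.14, -0.001, 1.424]
contact_force: [-0.0, 0.4, -2.7]
grip_width: 0.0139
grasp_force: 98.0
```

Run:
```python
from h import *
go((.5164,-.3837,.1154),(180,0,81.5))
q=np.array([.5275,-.296])
c=cam("scene")
pan(c,q,.0525,.12,.19); 
for n in("scene","wrist"):
    try: pan(cam(n),q,.064,.03,.06)
    except Exception as e: print(n,"no large")
cv2.imwrite("pics/s2.png",c["frame"][...,::-1])
```

```text
t 9.4 at [ 0.5154 -0.3838  0.1132] [-179.9   -0.    81.6] q [-37.  31.  13.  72.  -0.  62.] w 0.0139 gf 98.0 F [-0.   0.4 -2.7]
shift now-axes cm [ 0.02  0.1  -0.22] target-axes [ 0.02  0.1  -0.22] turn deg [-0.1 -0.   0.1]
rim centre [ 0.5259 -0.2944] r 0.0518 z 0.1558 slope deg xy [-0.4  0.2] n 27
rim centre [ 0.5269 -0.2946] r 0.0635 z 0.042 slope deg xy [-0.6  0.1] n 25
wrist no large
```

Call:
{"op": "servo_tool", "data": {
  "rows": [
    {"tx": 0,"ty": 0.1,"tz": 1,"rx": 0,"ry": 0,"rz": 0,"jaw": 0.5},
    {"tx": 0,"ty": 0,"tz": 2,"rx": 0,"ry": 0,"rz": 0,"jaw": 0.5},
    {"tx": 0,"ty": 0,"tz": 2,"rx": 0,"ry": 0,"rz": 0,"jaw": 0.5},
    {"tx": 0,"ty": 0,"tz": 2,"rx": 0,"ry": 0,"rz": 0,"jaw": 0.5},
    {"tx": 0,"ty": 0,"tz": 1,"rx": 0,"ry": 0,"rz": 0,"jaw": 0.5},
    {"tx": 0,"ty": 0,"tz": 0.6,"rx": 0,"ry": 0,"rz": 0,"jaw": 0.5},
    {"tx": 0,"ty": 0,"tz": 0.3,"rx": 0,"ry": 0,"rz": 0,"jaw": 0.5},
    {"tx": 0,"ty": 0,"tz": 0.2,"rx": 0,"ry": 0,"rz": 0,"jaw": 0.5},
    {"tx": 0,"ty": 0,"tz": 0,"rx": 0,"ry": 0,"rz": 0,"jaw": 0.5}
  ]
}}

```text
time_s: 10.45
ee_pos: [0.517, -0.3844, 0.0234]
tool_rot: [3.141, 0.0, 1.421]
contact_force: [0.1, 0.2, -3.2]
grip_width: 0.0134
grasp_force: 97.9
```

Call:
{"op": "servo_tool", "data": {
  "rows": [
    {"tx": 0,"ty": 0,"tz": 0.2,"rx": 0,"ry": 0,"rz": 0,"jaw": 0.5},
    {"tx": 0,"ty": 0,"tz": 0.2,"rx": 0,"ry": 0,"rz": 0,"jaw": 0.5},
    {"tx": 0,"ty": 0,"tz": 0,"rx": 0,"ry": 0,"rz": 0,"jaw": 0.5}
  ]
}}

```text
time_s: 10.75
ee_pos: [0.5166, -0.3841, 0.0188]
tool_rot: [-3.141, -0.0, 1.421]
contact_force: [-0.7, -0.4, -2.2]
grip_width: 0.0139
grasp_force: 97.9
```

Call:
{"op": "servo_tool", "data": {
  "rows": [
    {"tx": 0,"ty": 0,"tz": 0.2,"rx": 0,"ry": 0,"rz": 0,"jaw": 0.5},
    {"tx": 0,"ty": 0,"tz": 0.1,"rx": 0,"ry": 0,"rz": 0,"jaw": 0.5},
    {"tx": 0,"ty": 0,"tz": 0,"rx": 0,"ry": 0,"rz": 0,"jaw": 0.5}
  ]
}}

```text
time_s: 11.05
ee_pos: [0.5166, -0.3841, 0.0158]
tool_rot: [-3.141, -0.0, 1.421]
contact_force: [-0.1, 0.4, -3.0]
grip_width: 0.0142
grasp_force: 97.9
```

Call:
{"op": "servo_tool", "data": {
  "rows": [
    {"tx": 0,"ty": 0,"tz": 0.1,"rx": 0,"ry": 0,"rz": 0,"jaw": 0.5},
    {"tx": 0,"ty": 0,"tz": 0.1,"rx": 0,"ry": 0,"rz": 0,"jaw": 0.5},
    {"tx": 0,"ty": 0,"tz": 0,"rx": 0,"ry": 0,"rz": 0,"jaw": 0.5}
  ]
}}

```text
time_s: 11.35
ee_pos: [0.5168, -0.3842, 0.0141]
tool_rot: [3.141, 0.0, 1.421]
contact_force: [-0.4, 1.0, -1.5]
grip_width: 0.014
grasp_force: 98.4
```

Run:
```python
from h import *
go()
q=np.array([.527,-.2946])
c=cam("scene"); pan(c,q,.0525,.045,.075); pan(c,q,.064,.025,.05)
```

```text
t 11.3 at [ 0.5168 -0.3842  0.0141] [180.    0.   81.4] q [-37.  34.   3.  59.   0.  62.] w 0.014 gf 98.4 F [-0.4  1.  -1.5]
shift now-axes cm [0. 0. 0.] target-axes [0. 0. 0.] turn deg [0. 0. 0.]
rim centre [ 0.5275 -0.2943] r 0.052 z 0.0582 slope deg xy [0.1 0.4] n 27
rim centre [ 0.5271 -0.2938] r 0.0582 z 0.0449 slope deg xy [-1.5 -0.8] n 28
```

Call:
{"op": "servo_tool", "data": {
  "rows": [
    {"tx": 0,"ty": 0,"tz": 0.1,"rx": 0,"ry": 0,"rz": 0,"jaw": 0.5},
    {"tx": 0,"ty": 0,"tz": 0,"rx": 0,"ry": 0,"rz": 0,"jaw": 0.5},
    {"tx": 0,"ty": 0,"tz": 0,"rx": 0,"ry": 0,"rz": 0,"jaw": 2.5},
    {"tx": 0,"ty": 0,"tz": 0,"rx": 0,"ry": 0,"rz": 0,"jaw": 4},
    {"tx": 0,"ty": 0,"tz": 0,"rx": 0,"ry": 0,"rz": 0,"jaw": 4},
    {"tx": 0,"ty": 0,"tz": 0,"rx": 0,"ry": 0,"rz": 0,"jaw": 4},
    {"tx": 0,"ty": 0,"tz": -2,"rx": 0,"ry": 0,"rz": 0,"jaw": 4},
    {"tx": 0,"ty": 0,"tz": -4,"rx": 0,"ry": 0,"rz": 0,"jaw": 4},
    {"tx": 0,"ty": 0,"tz": -4,"rx": 0,"ry": 0,"rz": 0,"jaw": 6},
    {"tx": 0,"ty": 0,"tz": -4,"rx": 0,"ry": 0,"rz": 0,"jaw": 6},
    {"tx": 0,"ty": 0,"tz": -2,"rx": 0,"ry": 0,"rz": 0,"jaw": 6}
  ]
}}

```text
time_s: 12.5
ee_pos: [0.5175, -0.3848, 0.1768]
tool_rot: [3.138, 0.002, 1.421]
contact_force: [0.8, 0.2, 0.8]
grip_width: 0.0599
grasp_force: 0.0
```

Run:
```python
from h import *
q=np.array([.527,-.2946])
c=cam("scene"); pan(c,q,.0525,.045,.075); pan(c,q,.064,.025,.05)
c=cam("wrist")
for mk,ce,st in handles(c,amin=200):
    m,d,e=axis(c,mk,.066); print(ce.round(),st[4],m.round(4),np.degrees(np.arctan2(d[1],d[0])).round(1),e.round(3),"from large",np.degrees(np.arctan2(*(m-q)[::-1])).round(1),np.linalg.norm(m-q).round(3))
# plan small: tilted grasp, tips lie ~34 mm behind reported TCP
cs=np.array([.5885,.391]); th=np.radians(-83.5); u=np.array([np.cos(th),np.sin(th)])
T=Ro.from_euler("xyz",(180,0,96.5),degrees=True)*Ro.from_rotvec([0,np.radians(45),0]); rpy=T.as_euler("xyz",degrees=True); print("rpy",rpy.round(1))
g=np.r_[cs+.117*u,.064]; a=T.apply([0,0,1]); print("grasp",g.round(4),"approach",a.round(2),"TCP",(g+.05*a).round(4),"pre",(g-.07*a).round(4))
go(g-.07*a,rpy)
```

```text
rim centre [ 0.5278 -0.2949] r 0.0523 z 0.059 slope deg xy [ 0.7 -0.8] n 27
rim centre [ 0.5256 -0.2926] r 0.0577 z 0.0454 slope deg xy [-0.1 -2.4] n 29
[226. 197.] 1427 [ 0.4465 -0.3593] -143.3 [-0.027  0.029] from large -141.2 0.103
[322. 225.] 1520 [ 0.5149 -0.3924] 81.8 [-0.031  0.03 ] from large -97.0 0.099
rpy [180.  -45.   96.5]
grasp [0.6017 0.2748 0.064 ] approach [-0.08  0.7  -0.71] TCP [0.5977 0.3099 0.0286] pre [0.6073 0.2256 0.1135]
t 12.6 at [ 0.518  -0.3851  0.1764] [1.797e+02 1.000e-01 8.140e+01] q [-37.  30.  21.  80.   0.  62.] w 0.0603 gf 0.0 F [ 0.  -0.2 -0.7]
shift now-axes cm [61.73 -0.29  6.14] target-axes [37.74 15.79 46.64] turn deg [  6.1  44.9 -14.2]
```

Medium pan seated: rim at 58–59 mm, level, handle 45° from the large one. Now heading for the small pan, tilting the hand on the way.

Call:
{"op": "servo_tool", "data": {
  "rows": [
    {"tx": 4.5,"ty": 0,"tz": 0,"rx": 0,"ry": 0,"rz": 0,"jaw": 5},
    {"tx": 4.5,"ty": 0,"tz": 0,"rx": 0,"ry": 0,"rz": 0,"jaw": 5},
    {"tx": 4.5,"ty": 0,"tz": 0,"rx": 0,"ry": 0,"rz": 0,"jaw": 5},
    {"tx": 4.5,"ty": 0,"tz": 0,"rx": 0,"ry": 0,"rz": 0,"jaw": 5},
    {"tx": 4.5,"ty": 0,"tz": 0,"rx": 0,"ry": 0,"rz": 0,"jaw": 5},
    {"tx": 4.5,"ty": 0,"tz": 0,"rx": 0,"ry": 0,"rz": 0,"jaw": 5},
    {"tx": 4.5,"ty": 0,"tz": 0,"rx": 0,"ry": 0,"rz": 0,"jaw": 5},
    {"tx": 4.5,"ty": 0,"tz": 0,"rx": 0,"ry": 0,"rz": 0,"jaw": 5},
    {"tx": 4.5,"ty": 0,"tz": 0,"rx": 0,"ry": 0,"rz": 0,"jaw": 5},
    {"tx": 4.5,"ty": 0,"tz": 0,"rx": 0,"ry": 0,"rz": 0,"jaw": 5},
    {"tx": 4.5,"ty": 0,"tz": 0,"rx": 0,"ry": 0,"rz": 0,"jaw": 5},
    {"tx": 4.5,"ty": 0,"tz": 0,"rx": 0,"ry": 0,"rz": 0,"jaw": 5}
  ]
}}

```text
time_s: 13.8
ee_pos: [0.5967, 0.1517, 0.172]
tool_rot: [-3.141, 0.0, 1.421]
contact_force: [0.8, -0.9, -0.2]
grip_width: 0.05
grasp_force: 0.0
```

Call:
{"op": "servo_tool", "data": {
  "rows": [
    {"tx": 0,"ty": 0,"tz": 0,"rx": 0,"ry": 0,"rz": -7.5,"jaw": 5},
    {"tx": 0,"ty": 0,"tz": 0,"rx": 0,"ry": 0,"rz": -7.5,"jaw": 5},
    {"tx": 0,"ty": 0,"tz": 0,"rx": 0,"ry": 7.5,"rz": 0,"jaw": 5},
    {"tx": 0,"ty": 0,"tz": 0,"rx": 0,"ry": 7.5,"rz": 0,"jaw": 5},
    {"tx": 0,"ty": 0,"tz": 0,"rx": 0,"ry": 7.5,"rz": 0,"jaw": 5},
    {"tx": 0,"ty": 0,"tz": 0,"rx": 0,"ry": 7.5,"rz": 0,"jaw": 5},
    {"tx": 0,"ty": 0,"tz": 0,"rx": 0,"ry": 7.5,"rz": 0,"jaw": 5},
    {"tx": 0,"ty": 0,"tz": 0,"rx": 0,"ry": 7.5,"rz": 0,"jaw": 5},
    {"tx": 0,"ty": 0,"tz": 0,"rx": 0,"ry": 0,"rz": 0,"jaw": 5}
  ]
}}

```text
time_s: 14.7
ee_pos: [0.5961, 0.1476, 0.169]
tool_rot: [-3.131, -0.79, 1.672]
contact_force: [-0.5, 0.5, -1.2]
grip_width: 0.05
grasp_force: 0.0
```

Run:
```python
from h import *
go((.6073,.2256,.1135),(180,-45,96.5))
s=telemetry.observe(); R0=Ro.from_euler("xyz",s["tool_rot"])
c=cam("wrist"); W=world(c)
for mk,ce,st in handles(c,amin=150):
    m,d,e=axis(c,mk,.075); print(ce.round(),st[4],"z",np.percentile(W[mk][:,2],60).round(3),m.round(4),np.degrees(np.arctan2(d[1],d[0])).round(1),e.round(3))
for n in("scene","top"):
    c=cam(n); W=world(c); T=R0.inv().apply((W-s["ee_pos"]).reshape(-1,3)).reshape(W.shape)
    k=(c["depth"]>0)&(np.abs(T[...,0])<.04)&(np.abs(T[...,1])<.06)&(T[...,2]>-.1)&(T[...,2]<.04)
    P=T[k]; print(n,k.sum())
    if k.sum()>30:
        z=np.percentile(P[:,2],99); Q=P[P[:,2]>z-.015]; print("tip z",z.round(3),"x",np.percentile(Q[:,0],[2,50,98]).round(3),"y",np.percentile(Q[:,1],[2,50,98]).round(3))
cv2.imwrite("pics/s3.png",cam("scene")["frame"][...,::-1])
```

```text
t 14.7 at [0.5961 0.1476 0.169 ] [-179.4  -45.3   95.8] q [-9. 35. 13. 82. 43. 69.] w 0.05 gf 0.0 F [-0.5  0.5 -1.2]
shift now-axes cm [1.44 2.   9.32] target-axes [1.47 2.   9.32] turn deg [-0.1 -0.3 -0.5]
[629.  13.] 603 z -0.662 [0.9047 0.5452] 79.3 [-0.03   0.027]
[349. 163.] 1349 z 0.075 [0.6009 0.2931] 97.0 [-0.041  0.044]
scene 655
tip z -0.038 x [-0.007  0.011  0.017] y [-0.04  -0.024  0.037]
top 608
tip z -0.038 x [-0.006  0.01   0.016] y [-0.037  0.026  0.038]
```

View pics/s3.png

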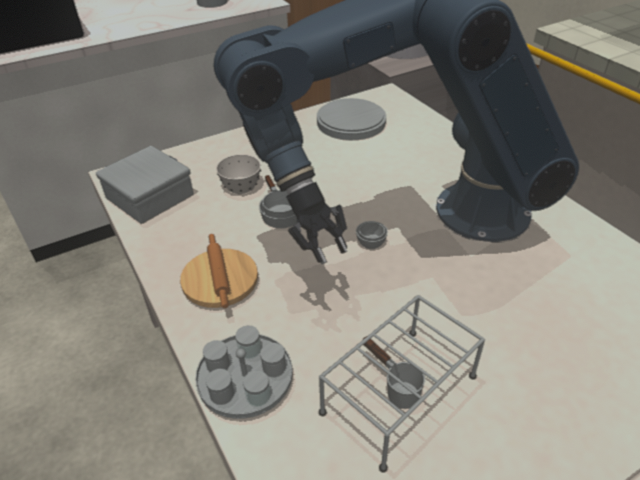

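Tilt reached: the hand leans away from the rack, fingertips at about (335,255), with the small pan's handle at (377,350). Going in.

Call:
{"op": "servo_tool", "data": {
  "rows": [
    {"tx": 0.5,"ty": 0.7,"tz": 3.1,"rx": 0,"ry": 0,"rz": 0,"jaw": 5},
    {"tx": 0.5,"ty": 0.7,"tz": 3.1,"rx": 0,"ry": 0,"rz": 0,"jaw": 5},
    {"tx": 0.5,"ty": 0.7,"tz": 3.1,"rx": 0,"ry": 0,"rz": 0,"jaw": 5},
    {"tx": 0,"ty": 0,"tz": 0,"rx": 0,"ry": 0,"rz": 0,"jaw": 5},
    {"tx": 0,"ty": 0,"tz": 0,"rx": 0,"ry": 0,"rz": 0,"jaw": 5}
  ]
}}

```text
time_s: 15.4
ee_pos: [0.609, 0.2294, 0.1188]
tool_rot: [3.14, -0.784, 1.687]
contact_force: [-0.2, 0.2, 0.5]
grip_width: 0.05
grasp_force: 0.0
```

Run:
```python
from h import *
s=telemetry.observe(); R0=Ro.from_euler("xyz",s["tool_rot"]); a=R0.apply([0,0,1]); g=np.array([.603,.275,.064])
go(g+.05*a,(180,-45,96.8))
c=cam("wrist"); W=world(c)
for mk,ce,st in handles(c,amin=150):
    m,d,e=axis(c,mk,.075); print(ce.round(),st[4],m.round(4),np.degrees(np.arctan2(d[1],d[0])).round(1),e.round(3))
    k=mk&(np.abs(W[...,2]-.075)<.004); P=W[k]; print("top pts",k.sum(),P.mean(0).round(4) if k.any() else "","y",np.percentile(P[:,1],[1,99]).round(4) if k.any() else "")
```

```text
t 15.4 at [0.609  0.2294 0.1188] [179.9 -44.9  96.7] q [-1. 35.  6. 68. 44. 79.] w 0.05 gf 0.0 F [-0.2  0.2  0.5]
shift now-axes cm [-0.62 -0.08 12.13] target-axes [-0.63 -0.04 12.13] turn deg [ 0.2  0.1 -0.1]
[325. 208.] 2373 [0.6013 0.294 ] 97.5 [-0.039  0.044]
top pts 2153 [0.6009 0.2975 0.0744] y [0.263  0.3379]
```

Call:
{"op": "servo_tool", "data": {
  "rows": [
    {"tx": -0.3,"ty": -0.1,"tz": 3,"rx": 0,"ry": 0,"rz": 0,"jaw": 5},
    {"tx": -0.3,"ty": 0,"tz": 3,"rx": 0,"ry": 0,"rz": 0,"jaw": 5},
    {"tx": 0,"ty": 0,"tz": 3,"rx": 0,"ry": 0,"rz": 0,"jaw": 5},
    {"tx": 0,"ty": 0,"tz": 2,"rx": 0,"ry": 0,"rz": 0,"jaw": 5},
    {"tx": 0,"ty": 0,"tz": 1.1,"rx": 0,"ry": 0,"rz": 0,"jaw": 5},
    {"tx": 0,"ty": 0,"tz": 0,"rx": 0,"ry": 0,"rz": 0,"jaw": 5}
  ]
}}

```text
time_s: 16.05
ee_pos: [0.5991, 0.309, 0.0281]
tool_rot: [3.142, -0.785, 1.684]
contact_force: [-0.5, 0.9, 1.0]
grip_width: 0.0498
grasp_force: 0.0
```

Call:
{"op": "servo_tool", "data": {
  "rows": [
    {"tx": 0,"ty": 0,"tz": 0,"rx": 0,"ry": 0,"rz": 0,"jaw": 0.5},
    {"tx": 0,"ty": 0,"tz": 0,"rx": 0,"ry": 0,"rz": 0,"jaw": 0.5},
    {"tx": 0,"ty": 0,"tz": 0,"rx": 0,"ry": 0,"rz": 0,"jaw": 0.5},
    {"tx": 0,"ty": 0,"tz": 0,"rx": 0,"ry": 0,"rz": 0,"jaw": 0.5},
    {"tx": 0,"ty": 0,"tz": 0,"rx": 0,"ry": 0,"rz": 0,"jaw": 0.5},
    {"tx": 0,"ty": 0,"tz": 0,"rx": 0,"ry": 0,"rz": 0,"jaw": 0.5},
    {"tx": 0,"ty": 0,"tz": 0,"rx": 0,"ry": 0,"rz": 0,"jaw": 0.5}
  ],
  "squeeze": 100
}}

```text
time_s: 16.75
ee_pos: [0.6001, 0.3085, 0.0288]
tool_rot: [3.14, -0.786, 1.684]
contact_force: [1.7, -3.9, 6.5]
grip_width: 0.0141
grasp_force: 97.8
```

Call:
{"op": "servo_tool", "data": {
  "rows": [
    {"tx": 0.35,"ty": 0,"tz": -0.35,"rx": 0,"ry": 0,"rz": 0,"jaw": 0.5},
    {"tx": 0.35,"ty": 0,"tz": -0.35,"rx": 0,"ry": 0,"rz": 0,"jaw": 0.5},
    {"tx": -0.5,"ty": 0,"tz": -0.5,"rx": 0,"ry": 0,"rz": 0,"jaw": 0.5},
    {"tx": -1.2,"ty": 0,"tz": -1.2,"rx": 0,"ry": 0,"rz": 0,"jaw": 0.5},
    {"tx": -2,"ty": 0,"tz": -2,"rx": 0,"ry": 0,"rz": 0,"jaw": 0.5},
    {"tx": -2,"ty": 0,"tz": -2,"rx": 0,"ry": 0,"rz": 0,"jaw": 0.5},
    {"tx": -2,"ty": 0,"tz": -2,"rx": 0,"ry": 0,"rz": 0,"jaw": 0.5},
    {"tx": -2,"ty": 0,"tz": -2,"rx": 0,"ry": 0,"rz": 0,"jaw": 0.5},
    {"tx": -2,"ty": 0,"tz": -2,"rx": 0,"ry": 0,"rz": 0,"jaw": 0.5},
    {"tx": -1.5,"ty": 0,"tz": -1.5,"rx": 0,"ry": 0,"rz": 0,"jaw": 0.5},
    {"tx": -1,"ty": 0,"tz": -1,"rx": 0,"ry": 0,"rz": 0,"jaw": 0.5},
    {"tx": 0,"ty": 0,"tz": 0,"rx": 0,"ry": 0,"rz": 0,"jaw": 0.5}
  ]
}}

```text
time_s: 17.95
ee_pos: [0.6223, 0.1074, 0.0376]
tool_rot: [-3.141, -0.785, 1.681]
contact_force: [-0.8, -0.1, -3.1]
grip_width: 0.0141
grasp_force: 97.8
```

Run:
```python
from h import *
go()
q=np.array([.611,.192]); c=cam("scene")
ce,co=pan(c,q,.0385,.055,.11); pan(c,ce,.0385,.055,.11)
```

```text
t 17.9 at [0.6223 0.1074 0.0376] [-180.   -45.    96.3] q [-12.  45.  11.  73.  42.  65.] w 0.0141 gf 97.8 F [-0.8 -0.1 -3.1]
shift now-axes cm [0. 0. 0.] target-axes [0. 0. 0.] turn deg [0. 0. 0.]
rim centre [0.6103 0.1933] r 0.038 z 0.0737 slope deg xy [ 0.5 -0.9] n 28
rim centre [0.6103 0.1933] r 0.038 z 0.0737 slope deg xy [ 0.7 -0.4] n 27
```

Call:
{"op": "servo_tool", "data": {
  "rows": [
    {"tx": -0.2,"ty": 0,"tz": 0.2,"rx": 0,"ry": 0,"rz": 0,"jaw": 0.5},
    {"tx": -0.2,"ty": 0,"tz": 0.2,"rx": 0,"ry": 0,"rz": 0,"jaw": 0.5},
    {"tx": -0.1,"ty": 0,"tz": 0.1,"rx": 0,"ry": 0,"rz": 0,"jaw": 0.5},
    {"tx": -0.07,"ty": 0,"tz": 0.07,"rx": 0,"ry": 0,"rz": 0,"jaw": 0.5},
    {"tx": -0.07,"ty": 0,"tz": 0.07,"rx": 0,"ry": 0,"rz": 0,"jaw": 0.5},
    {"tx": 0,"ty": 0,"tz": 0,"rx": 0,"ry": 0,"rz": 0,"jaw": 0.5}
  ]
}}

```text
time_s: 18.6
ee_pos: [0.6219, 0.1095, 0.0291]
tool_rot: [3.141, -0.786, 1.683]
contact_force: [-0.7, 1.5, 0.9]
grip_width: 0.0146
grasp_force: 97.9
```

Call:
{"op": "servo_tool", "data": {
  "rows": [
    {"tx": 0,"ty": 0,"tz": 0,"rx": 0,"ry": 0,"rz": 0,"jaw": 3},
    {"tx": 0,"ty": 0,"tz": 0,"rx": 0,"ry": 0,"rz": 0,"jaw": 6},
    {"tx": 0,"ty": 0,"tz": 0,"rx": 0,"ry": 0,"rz": 0,"jaw": 6},
    {"tx": 0,"ty": 0,"tz": 0,"rx": 0,"ry": 0,"rz": 0,"jaw": 6},
    {"tx": 0,"ty": 0,"tz": -2,"rx": 0,"ry": 0,"rz": 0,"jaw": 6},
    {"tx": 0,"ty": 0,"tz": -4,"rx": 0,"ry": 0,"rz": 0,"jaw": 6},
    {"tx": 0,"ty": 0,"tz": -4,"rx": 0,"ry": 0,"rz": 0,"jaw": 6},
    {"tx": 0,"ty": 0,"tz": -4,"rx": 0,"ry": 0,"rz": 0,"jaw": 6},
    {"tx": 0,"ty": 0,"tz": -3,"rx": 0,"ry": 0,"rz": 0,"jaw": 6}
  ]
}}

```text
time_s: 19.5
ee_pos: [0.6355, -0.0119, 0.151]
tool_rot: [3.14, -0.785, 1.684]
contact_force: [0.1, -0.2, -0.4]
grip_width: 0.0602
grasp_force: 0.0
```

Call:
{"op": "servo_tool", "data": {
  "rows": [
    {"tx": 0,"ty": 0,"tz": 0,"rx": 0,"ry": -7.5,"rz": 0,"jaw": 6},
    {"tx": 0,"ty": 0,"tz": 0,"rx": 0,"ry": -7.5,"rz": 0,"jaw": 6},
    {"tx": 0,"ty": 0,"tz": 0,"rx": 0,"ry": -7.5,"rz": 0,"jaw": 6},
    {"tx": 0,"ty": 0,"tz": 0,"rx": 0,"ry": -7.5,"rz": 0,"jaw": 6},
    {"tx": 0,"ty": 0,"tz": 0,"rx": 0,"ry": -7.5,"rz": 0,"jaw": 6},
    {"tx": 0,"ty": 0,"tz": 0,"rx": 0,"ry": -7.5,"rz": 0,"jaw": 6},
    {"tx": 0,"ty": 0,"tz": 0,"rx": 0,"ry": 0,"rz": 0,"jaw": 6}
  ]
}}

```text
time_s: 20.2
ee_pos: [0.6354, -0.0072, 0.1504]
tool_rot: [3.139, 0.004, 1.687]
contact_force: [-0.0, 0.9, -0.4]
grip_width: 0.06
grasp_force: 0.0
```

Run:
```python
from h import *
c=cam("scene"); ce,_=pan(c,np.array([.610,.192]),.0385,.055,.11)
c=cam("wrist"); W=world(c)
for mk,px,st in handles(c,amin=200):
    m,d,e=axis(c,mk,.075); print(px.round(),st[4],"z",np.percentile(W[mk][:,2],60).round(3),m.round(4),np.degrees(np.arctan2(d[1],d[0])).round(1),e.round(3),np.linalg.norm(m-ce))
    if abs(np.linalg.norm(m-ce)-.092)<.015:
        u=(m-ce)/np.linalg.norm(m-ce); y=np.degrees(np.arctan2(-u[1],-u[0])); print("heading",y-180); p=ce+.085*u
        go((*p,.021),(180,0,y))
```

```text
rim centre [0.6098 0.1954] r 0.0381 z 0.0663 slope deg xy [ 0.5 -0.7] n 28
[324.  57.] 2938 z 0.075 [0.6221 0.0981] 96.9 [-0.033  0.03 ] 0.09800934830876142
heading -82.80272024613481
t 20.3 at [ 0.6351 -0.0092  0.1493] [ 1.80e+02 -1.00e-01  9.65e+01] q [-1. 29. 15. 76.  0. 83.] w 0.0601 gf 0.0 F [-0.6 -1.3 -0.2]
shift now-axes cm [12.1  -0.09 12.85] target-axes [12.11  0.05 12.83] turn deg [ 0.  -0.1 -0.7]
[517. 299.] 9574 z 0.058 [ 0.7772 -0.0436] -176.9 [-0.043  0.066] 0.2917367381530776
[395. 370.] 1704 z 0.034 [ 0.7006 -0.1122] 103.7 [-0.044  0.057] 0.3206977060972263
[483. 442.] 798 z 0.071 [ 0.7821 -0.1699] 87.1 [-0.027  0.018] 0.4038727959368337
```

Call:
{"op": "servo_tool", "data": {
  "rows": [
    {"tx": 4,"ty": 0,"tz": 0,"rx": 0,"ry": 0,"rz": -0.7,"jaw": 5},
    {"tx": 4,"ty": 0,"tz": 0,"rx": 0,"ry": 0,"rz": 0,"jaw": 5},
    {"tx": 4.1,"ty": 0,"tz": 0,"rx": 0,"ry": 0,"rz": 0,"jaw": 5},
    {"tx": 0,"ty": 0,"tz": 3,"rx": 0,"ry": 0,"rz": 0,"jaw": 5},
    {"tx": 0,"ty": 0,"tz": 4,"rx": 0,"ry": 0,"rz": 0,"jaw": 5},
    {"tx": 0,"ty": 0,"tz": 3,"rx": 0,"ry": 0,"rz": 0,"jaw": 5},
    {"tx": 0,"ty": 0,"tz": 2,"rx": 0,"ry": 0,"rz": 0,"jaw": 5},
    {"tx": 0,"ty": 0,"tz": 0.8,"rx": 0,"ry": 0,"rz": 0,"jaw": 5},
    {"tx": 0,"ty": 0,"tz": 0,"rx": 0,"ry": 0,"rz": 0,"jaw": 5}
  ]
}}

```text
time_s: 21.2
ee_pos: [0.6203, 0.1089, 0.0201]
tool_rot: [-3.139, -0.001, 1.694]
contact_force: [0.4, -1.1, -0.3]
grip_width: 0.0501
grasp_force: 0.0
```

Call:
{"op": "servo_tool", "data": {
  "rows": [
    {"tx": 0,"ty": 0,"tz": 0,"rx": 0,"ry": 0,"rz": 0,"jaw": 0.5},
    {"tx": 0,"ty": 0,"tz": 0,"rx": 0,"ry": 0,"rz": 0,"jaw": 0.5},
    {"tx": 0,"ty": 0,"tz": 0,"rx": 0,"ry": 0,"rz": 0,"jaw": 0.5},
    {"tx": 0,"ty": 0,"tz": 0,"rx": 0,"ry": 0,"rz": 0,"jaw": 0.5},
    {"tx": 0,"ty": 0,"tz": 0,"rx": 0,"ry": 0,"rz": 0,"jaw": 0.5},
    {"tx": 0,"ty": 0,"tz": 0,"rx": 0,"ry": 0,"rz": 0,"jaw": 0.5},
    {"tx": 0,"ty": 0,"tz": 0,"rx": 0,"ry": 0,"rz": 0,"jaw": 0.5}
  ],
  "squeeze": 100
}}

```text
time_s: 21.9
ee_pos: [0.6217, 0.1098, 0.0225]
tool_rot: [3.139, 0.0, 1.695]
contact_force: [-0.1, -2.4, 6.1]
grip_width: 0.0136
grasp_force: 98.1
```

Call:
{"op": "servo_tool", "data": {
  "rows": [
    {"tx": 0,"ty": 0,"tz": -0.5,"rx": 0,"ry": 0,"rz": 0,"jaw": 0.5},
    {"tx": 0,"ty": 0,"tz": -1,"rx": 0,"ry": 0,"rz": 0,"jaw": 0.5},
    {"tx": 0,"ty": 0,"tz": -2,"rx": 0,"ry": 0,"rz": 0,"jaw": 0.5},
    {"tx": 0,"ty": 0,"tz": -3,"rx": 0,"ry": 0,"rz": 0,"jaw": 0.5},
    {"tx": 0,"ty": 0,"tz": -3,"rx": 0,"ry": 0,"rz": 0,"jaw": 0.5},
    {"tx": 0,"ty": 0,"tz": -2,"rx": 0,"ry": 0,"rz": 0,"jaw": 0.5},
    {"tx": 0,"ty": 0,"tz": -1,"rx": 0,"ry": 0,"rz": 0,"jaw": 0.5},
    {"tx": 0,"ty": 0,"tz": 0,"rx": 0,"ry": 0,"rz": 0,"jaw": 0.5}
  ]
}}

```text
time_s: 22.7
ee_pos: [0.6215, 0.1101, 0.1476]
tool_rot: [3.139, -0.0, 1.695]
contact_force: [-0.1, -0.8, -2.3]
grip_width: 0.0134
grasp_force: 97.9
```

Run:
```python
from h import *
c=cam("scene"); ce,_=pan(c,np.array([.610,.195]),.0385,.155,.22)
s=telemetry.observe(); R=Ro.from_euler("xyz",s["tool_rot"]); o=R.inv().apply(np.r_[ce,0]-s["ee_pos"]); print("centre in tool",o.round(4))
y=126.5; T=Ro.from_euler("xyz",(180,0,y),degrees=True); tgt=np.array([.5273,-.2946])-T.apply([o[0],o[1],0])[:2]
print(tgt); go((*tgt,s["ee_pos"][2]),(180,0,y))
```

```text
rim centre [0.6097 0.1953] r 0.0379 z 0.1902 slope deg xy [-0.2  0.3] n 28
centre in tool [ 0.0861 -0.0006  0.1462]
[ 0.57902066 -0.36346955]
t 22.8 at [0.6209 0.1099 0.1462] [180.   -0.   97.1] q [10. 29. 14. 75. -0. 93.] w 0.0138 gf 97.9 F [-0.8  0.7 -2. ]
shift now-axes cm [-4.645e+01 -1.003e+01 -1.000e-02] target-axes [-35.56 -31.52  -0.  ] turn deg [  0.    0.  -29.4]
```

Call:
{"op": "servo_tool", "data": {
  "rows": [
    {"tx": -2,"ty": -0.43,"tz": 0,"rx": 0,"ry": 0,"rz": 0,"jaw": 0.5},
    {"tx": -3,"ty": -0.65,"tz": 0,"rx": 0,"ry": 0,"rz": 0,"jaw": 0.5},
    {"tx": -4.2,"ty": -0.91,"tz": 0,"rx": 0,"ry": 0,"rz": 0,"jaw": 0.5},
    {"tx": -4.2,"ty": -0.91,"tz": 0,"rx": 0,"ry": 0,"rz": 0,"jaw": 0.5},
    {"tx": -4.2,"ty": -0.91,"tz": 0,"rx": 0,"ry": 0,"rz": 0,"jaw": 0.5},
    {"tx": -4.2,"ty": -0.91,"tz": 0,"rx": 0,"ry": 0,"rz": 0,"jaw": 0.5},
    {"tx": -4.2,"ty": -0.91,"tz": 0,"rx": 0,"ry": 0,"rz": 0,"jaw": 0.5},
    {"tx": -4.2,"ty": -0.91,"tz": 0,"rx": 0,"ry": 0,"rz": 0,"jaw": 0.5},
    {"tx": -4.2,"ty": -0.91,"tz": 0,"rx": 0,"ry": 0,"rz": 0,"jaw": 0.5},
    {"tx": -4.2,"ty": -0.91,"tz": 0,"rx": 0,"ry": 0,"rz": 0,"jaw": 0.5},
    {"tx": -4.2,"ty": -0.91,"tz": 0,"rx": 0,"ry": 0,"rz": 0,"jaw": 0.5},
    {"tx": -3.6,"ty": -0.75,"tz": 0,"rx": 0,"ry": 0,"rz": 0,"jaw": 0.5}
  ]
}}

```text
time_s: 23.95
ee_pos: [0.5778, -0.3648, 0.1444]
tool_rot: [-3.14, -0.001, 1.695]
contact_force: [-0.1, 0.3, -2.4]
grip_width: 0.0139
grasp_force: 97.9
```

Call:
{"op": "servo_tool", "data": {
  "rows": [
    {"tx": 0,"ty": 0,"tz": 0,"rx": 0,"ry": 0,"rz": -4,"jaw": 0.5},
    {"tx": 0,"ty": 0,"tz": 0,"rx": 0,"ry": 0,"rz": -7,"jaw": 0.5},
    {"tx": 0,"ty": 0,"tz": 0,"rx": 0,"ry": 0,"rz": -7,"jaw": 0.5},
    {"tx": 0,"ty": 0,"tz": 0,"rx": 0,"ry": 0,"rz": -7,"jaw": 0.5},
    {"tx": 0,"ty": 0,"tz": 0,"rx": 0,"ry": 0,"rz": -4.4,"jaw": 0.5},
    {"tx": 0,"ty": 0,"tz": 0,"rx": 0,"ry": 0,"rz": 0,"jaw": 0.5},
    {"tx": 0,"ty": 0,"tz": 0,"rx": 0,"ry": 0,"rz": 0,"jaw": 0.5}
  ]
}}

```text
time_s: 24.65
ee_pos: [0.5786, -0.3628, 0.1451]
tool_rot: [-3.141, -0.001, 2.206]
contact_force: [-0.1, -0.4, -2.3]
grip_width: 0.014
grasp_force: 98.0
```

Run:
```python
from h import *
go((.579,-.3635,.1462),(180,0,126.5))
q=np.array([.5275,-.2946]); c=cam("scene")
a,_=pan(c,q,.0385,.155,.22); b,_=pan(c,q,.0525,.045,.075); print("err mm",((a-b)*1000).round(1))
for n in("wrist",):
    c=cam(n)
    for mk,px,st in handles(c,amin=200): 
        m,d,e=axis(c,mk,.067); print(px.round(),st[4],m.round(3),np.degrees(np.arctan2(d[1],d[0])).round(1))
```

```text
t 24.6 at [ 0.5786 -0.3628  0.1451] [-1.800e+02 -1.000e-01  1.264e+02] q [-32.  36.  26.  80.   0.  22.] w 0.014 gf 98.0 F [-0.1 -0.4 -2.3]
shift now-axes cm [-0.08 -0.01 -0.11] target-axes [-0.08 -0.01 -0.11] turn deg [-0.  -0.1 -0.1]
rim centre [ 0.5271 -0.2931] r 0.0379 z 0.1867 slope deg xy [-0.2 -0. ] n 25
rim centre [ 0.528  -0.2943] r 0.0517 z 0.0578 slope deg xy [-0.4 -0.3] n 28
err mm [-0.8  1.2]
[618. 171.] 3780 [ 0.711 -0.218] 138.4
[159. 104.] 2208 [ 0.447 -0.359] -143.1
[223. 208.] 2021 [ 0.515 -0.392] 81.5
[324. 325.] 7305 [ 0.623 -0.424] 126.3
```

Call:
{"op": "servo_tool", "data": {
  "rows": [
    {"tx": -0.1,"ty": 0,"tz": 1,"rx": 0,"ry": 0,"rz": 0,"jaw": 0.5},
    {"tx": 0,"ty": 0,"tz": 2,"rx": 0,"ry": 0,"rz": 0,"jaw": 0.5},
    {"tx": 0,"ty": 0,"tz": 2,"rx": 0,"ry": 0,"rz": 0,"jaw": 0.5},
    {"tx": 0,"ty": 0,"tz": 2,"rx": 0,"ry": 0,"rz": 0,"jaw": 0.5},
    {"tx": 0,"ty": 0,"tz": 1.5,"rx": 0,"ry": 0,"rz": 0,"jaw": 0.5},
    {"tx": 0,"ty": 0,"tz": 1,"rx": 0,"ry": 0,"rz": 0,"jaw": 0.5},
    {"tx": 0,"ty": 0,"tz": 0.6,"rx": 0,"ry": 0,"rz": 0,"jaw": 0.5},
    {"tx": 0,"ty": 0,"tz": 0.3,"rx": 0,"ry": 0,"rz": 0,"jaw": 0.5},
    {"tx": 0,"ty": 0,"tz": 0.2,"rx": 0,"ry": 0,"rz": 0,"jaw": 0.5},
    {"tx": 0,"ty": 0,"tz": 0,"rx": 0,"ry": 0,"rz": 0,"jaw": 0.5},
    {"tx": 0,"ty": 0,"tz": 0,"rx": 0,"ry": 0,"rz": 0,"jaw": 0.5}
  ]
}}

```text
time_s: 25.85
ee_pos: [0.5798, -0.364, 0.0406]
tool_rot: [3.141, 0.001, 2.208]
contact_force: [0.6, -0.0, -0.5]
grip_width: 0.0138
grasp_force: 98.0
```

Run:
```python
from h import *
go()
q=np.array([.5275,-.2946]); c=cam("scene")
a,_=pan(c,q,.0385,.066,.10); b,_=pan(c,q,.0525,.045,.064)
```

```text
t 25.9 at [ 0.5798 -0.364   0.0406] [180.    0.  126.5] q [-32.  38.  14.  66.  -0.  21.] w 0.0138 gf 98.0 F [ 0.6 -0.  -0.5]
shift now-axes cm [0. 0. 0.] target-axes [0. 0. 0.] turn deg [0. 0. 0.]
rim centre [ 0.5282 -0.2942] r 0.0381 z 0.084 slope deg xy [ 1.2 -2.7] n 27
rim centre [ 0.5285 -0.2943] r 0.0499 z 0.0593 slope deg xy [ 0.4 -0.2] n 22
```

Call:
{"op": "servo_tool", "data": {
  "rows": [
    {"tx": 0,"ty": 0,"tz": 0.2,"rx": 0,"ry": 0,"rz": 0,"jaw": 0.5},
    {"tx": 0,"ty": 0,"tz": 0.2,"rx": 0,"ry": 0,"rz": 0,"jaw": 0.5},
    {"tx": 0,"ty": 0,"tz": 0,"rx": 0,"ry": 0,"rz": 0,"jaw": 0.5}
  ]
}}

```text
time_s: 26.2
ee_pos: [0.5794, -0.3637, 0.0357]
tool_rot: [-3.141, -0.0, 2.208]
contact_force: [-0.7, 0.3, -2.1]
grip_width: 0.0139
grasp_force: 98.0
```

Call:
{"op": "servo_tool", "data": {
  "rows": [
    {"tx": 0,"ty": 0,"tz": 0.2,"rx": 0,"ry": 0,"rz": 0,"jaw": 0.5},
    {"tx": 0,"ty": 0,"tz": 0.1,"rx": 0,"ry": 0,"rz": 0,"jaw": 0.5},
    {"tx": 0,"ty": 0,"tz": 0,"rx": 0,"ry": 0,"rz": 0,"jaw": 0.5}
  ]
}}

```text
time_s: 26.5
ee_pos: [0.5795, -0.3637, 0.0329]
tool_rot: [-3.142, -0.0, 2.208]
contact_force: [0.1, -0.1, -2.0]
grip_width: 0.0139
grasp_force: 98.0
```

Call:
{"op": "servo_tool", "data": {
  "rows": [
    {"tx": 0,"ty": 0,"tz": 0.1,"rx": 0,"ry": 0,"rz": 0,"jaw": 0.5},
    {"tx": 0,"ty": 0,"tz": 0.1,"rx": 0,"ry": 0,"rz": 0,"jaw": 0.5},
    {"tx": 0,"ty": 0,"tz": 0,"rx": 0,"ry": 0,"rz": 0,"jaw": 0.5}
  ]
}}

```text
time_s: 26.8
ee_pos: [0.5795, -0.3638, 0.031]
tool_rot: [-3.142, -0.0, 2.208]
contact_force: [-0.4, 0.1, -1.9]
grip_width: 0.0137
grasp_force: 98.1
```

Run:
```python
from h import *
go()
q=np.array([.5275,-.2946]); c=cam("scene")
a,_=pan(c,q,.0385,.066,.10); b,_=pan(c,q,.0525,.045,.064)
```

```text
t 26.8 at [ 0.5795 -0.3638  0.031 ] [-180.    -0.   126.5] q [-32.  38.  13.  65.   0.  21.] w 0.0137 gf 98.1 F [-0.4  0.1 -1.9]
shift now-axes cm [0. 0. 0.] target-axes [0. 0. 0.] turn deg [0. 0. 0.]
rim centre [ 0.5287 -0.2939] r 0.039 z 0.0747 slope deg xy [ 2.7 -0.5] n 22
rim centre [ 0.5278 -0.2965] r 0.0508 z 0.0592 slope deg xy [-0.6 -2.3] n 24
```

Call:
{"op": "servo_tool", "data": {
  "rows": [
    {"tx": 0,"ty": 0,"tz": 0.1,"rx": 0,"ry": 0,"rz": 0,"jaw": 0.5},
    {"tx": 0,"ty": 0,"tz": 0,"rx": 0,"ry": 0,"rz": 0,"jaw": 0.5},
    {"tx": 0,"ty": 0,"tz": 0,"rx": 0,"ry": 0,"rz": 0,"jaw": 2.5},
    {"tx": 0,"ty": 0,"tz": 0,"rx": 0,"ry": 0,"rz": 0,"jaw": 4},
    {"tx": 0,"ty": 0,"tz": 0,"rx": 0,"ry": 0,"rz": 0,"jaw": 4},
    {"tx": 0,"ty": 0,"tz": 0,"rx": 0,"ry": 0,"rz": 0,"jaw": 4},
    {"tx": 0,"ty": 0,"tz": -2,"rx": 0,"ry": 0,"rz": 0,"jaw": 4},
    {"tx": 0,"ty": 0,"tz": -4,"rx": 0,"ry": 0,"rz": 0,"jaw": 4},
    {"tx": 0,"ty": 0,"tz": -4,"rx": 0,"ry": 0,"rz": 0,"jaw": 4},
    {"tx": 0,"ty": 0,"tz": -4,"rx": 0,"ry": 0,"rz": 0,"jaw": 4},
    {"tx": 0,"ty": 0,"tz": -2,"rx": 0,"ry": 0,"rz": 0,"jaw": 4},
    {"tx": 0,"ty": 0,"tz": 0,"rx": 0,"ry": 0,"rz": 0,"jaw": 4}
  ]
}}

```text
time_s: 28.05
ee_pos: [0.5808, -0.3645, 0.1936]
tool_rot: [3.14, 0.005, 2.208]
contact_force: [0.7, -0.6, -0.5]
grip_width: 0.0403
grasp_force: 0.0
```

Run:
```python
from h import *
go()
q=np.array([.5275,-.2946]); c=cam("scene")
pan(c,q,.0385,.066,.10); pan(c,q,.0525,.045,.064); pan(c,q,.064,.03,.046)
c=cam("wrist"); cv2.imwrite("pics/w4.png",c["frame"][...,::-1])
for z in(.051,.067,.083):
    for mk,px,st in handles(c,amin=200):
        m,d,e=axis(c,mk,z); 
        if np.linalg.norm(m-q)<.13: print(z,px.round(),m.round(3),np.degrees(np.arctan2(d[1],d[0])).round(1),np.linalg.norm(m-q).round(3),np.percentile(world(c)[mk][:,2],60).round(3))
```

```text
t 28.1 at [ 0.5808 -0.3645  0.1936] [179.9   0.3 126.5] q [-32.  36.  33.  87.   0.  21.] w 0.0403 gf 0.0 F [ 0.7 -0.6 -0.5]
shift now-axes cm [0. 0. 0.] target-axes [0. 0. 0.] turn deg [0. 0. 0.]
rim centre [ 0.5283 -0.2938] r 0.0382 z 0.0741 slope deg xy [0.6 0. ] n 22
rim centre [ 0.5272 -0.296 ] r 0.0499 z 0.059 slope deg xy [0.3 0.1] n 21
rim centre [ 0.5262 -0.2959] r 0.0611 z 0.0425 slope deg xy [ 0.1 -0.1] n 21
0.051 [182. 103.] [ 0.442 -0.362] -143.1 0.109 0.051
0.051 [236. 193.] [ 0.514 -0.397] 81.6 0.103 0.067
0.051 [324. 221.] [ 0.587 -0.374] 126.4 0.099 0.083
0.067 [182. 103.] [ 0.446 -0.359] -143.1 0.104 0.051
0.067 [236. 193.] [ 0.515 -0.392] 81.6 0.099 0.067
0.067 [324. 221.] [ 0.584 -0.371] 126.4 0.095 0.083
0.083 [182. 103.] [ 0.451 -0.356] -143.1 0.098 0.051
0.083 [236. 193.] [ 0.516 -0.388] 81.6 0.094 0.067
0.083 [324. 221.] [ 0.582 -0.367] 126.4 0.091 0.083
```

View pics/w4.png

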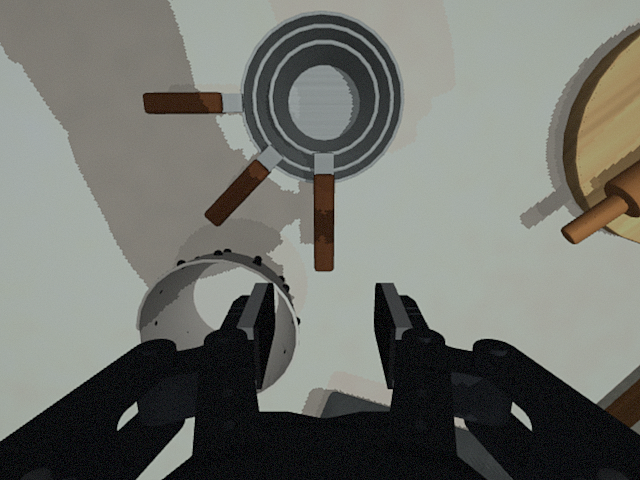

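The wrist view shows the three pans nested concentrically at about (323,100), with handles fanned at 45° steps ending near (145,103), (212,220) and (324,268). The hand is clear. Rim heights are 42, 59 and 74 mm and all three pans are level.

```bash
python3 -c "
from h import *
print(hand_in())"
```

```text
the job is handed in; nothing more can be done
None
```

The three pans are nested and level, with their handles fanned about 45° apart in the same direction, and the job was handed in at about 28 s; the hand-in returned no verdict.

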